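# Set the binding drill jig to the marked sole length and lock its cam lever

### The job

The drill jig on the mat has to be set for the next boot: first lift the small grey gauge off the jig's beam, where it blocks the slide, and put it upright into its empty yellow cut-out in the grey foam tray. Then take the blue heel slide by its raised red lever, pull it to the right against its spring until its index line stands at the red rider on the scale, and hold it there while you swing the lever away from you and fully down, so that its cam locks the slide on the mark. Do not shift the red rider or disturb the other things, and finish while still holding the slide by its closed lever: do not let go.

Things in the scene. Friction and masses are not known exactly. Their poses are not given: they have to be found in the camera images.
- jig: Drill jig fixed on the black rubber mat: silver beam 370 mm long, 60 mm wide, on two feet; at its left end a blue toe plate (88 x 58 mm) with two steel pins up to 63 mm above the origin. Origin: centre of its underside, on the mat at world z 0.006. Its y axis runs along the beam to the left (toe plate), x across it away from the robot, z up.
- track (a point): Point on the middle line of the beam's flat top, 32 mm above the jig's origin, 70 mm to the right of it (jig y -70 mm). The top spans 30 mm either side of it; a white scale with black ticks lies along its near edge.
- heel_slide: Blue slide on the beam, carries the lever. Plate 60 mm along the beam, top 8.5 mm above the beam, skirt down the back to x +36 mm. Origin on the beam top at its index line; axes as the jig's. Slides only along the beam: rests at jig y +35 mm, can go 140 mm to the right (-y). While the lever is open a spring of 5 to 6 N draws it back left; little friction.
- slide_index (a point): Red index line on the slide's steel tongue over the scale, 23 mm in front (-x) of the beam's middle, 34 mm above the jig's origin. Axes as the jig's.
- mark (a point): White line of the red rider (block 14 mm along the beam, 30 to 36 mm in front of the beam's middle) on the near edge of the scale: the wanted length. This point has the same x and z in the jig frame as slide_index; the slide is set when both have the same jig y. Starts 70 to 120 mm right of the index line. Lightly held: keep off it. Axes as the jig's.
- cam_lever (a joint): Angle of the red lever, rad: 0 = closed, flat, pointing away from the robot (jig +x); 1.57 = straight up; 1.75 = stop. Starts raised at 1.5 to 1.7 and stays where left. Hinge axis lies along the beam, so pushing the handle along the beam moves the slide. Below about 0.8 its cam bites on the beam: closing takes up to about 10 N at the handle, then it stays shut and locks the slide.
- lever_hinge (a point): Middle of the lever's hinge axis, 9 mm behind (+x) the beam's middle and 45 mm above the jig's origin; rises by up to 1 mm as the cam bites.
- lever_grip (a point): Where to grip the red handle: centre of its section, 60 mm out from the hinge (6.5 mm above the hinge when closed). Handle 16 mm wide (along the beam), 10 mm thick, 20 to 74 mm from the hinge. x axis: along the handle to its tip; y axis: along the beam to the left (the direction to pinch). Closed, it lies 39 mm behind the beam's edge, 52 mm above the mat, nothing under it.
- din_gauge: Small bare-metal gauge block, 22 x 50 mm, 18 mm high, with a knurled screw 14 mm across on its top at y -10 mm (28 mm high in all), about 110 g. Origin: centre of its underside; long side is its y axis. Starts flat on the beam top, right of the slide, roughly along the beam.
- foam_tray: Grey foam tool tray, 80 x 176 x 8 mm, on the green hood left of the mat, fixed. Origin: centre of its underside; long side along its y axis. Two cut-outs with yellow floors along its middle: an empty one for the gauge in its right half, one with a sharpening stone in its left half.
- pocket (a point): Centre of the yellow floor of the empty cut-out, 42 mm from the tray's centre along its -y. The cut-out is 32 mm wide (x), 60 mm long (y), floor 5 mm below the tray's top and 3 mm above its underside. Axes as the tray's.
- stone_1: Grey sharpening stone, 25 x 60 x 13 mm, in the other cut-out of the foam tray (38 mm from the tray's centre along +y). Leave alone.
- mug: White dotted mug, 82 mm across, 91 mm high, on the hood at the far left. Leave alone.
- pliers_red: Pliers with red grips, 163 mm long, 42 mm wide, 11 mm thick, on the hood at the left. Leave alone.
- spanner_10: Ring spanner, 134 mm long, 5 mm thick, on the console at the right. Leave alone.
- wax_yellow: Yellow block of wax, 34 x 59 x 20 mm, on the mat's far right corner. Leave alone.
- grease_tin: Red grease tin, 77 mm across and 76 mm high, at the far right. Leave alone.
Things that resemble listed ones, but are neither listed nor needed, are in the scene too. What is shaped like the din_gauge but black is not meant.

How it is judged:
On the way, in this order (a step that is already met when the one before it is completed fails the run):
1. the gauge sits flat in its cut-out and the slide is still back at its rest, lever raised (x of din_gauge in the frame of pocket between -0.008 and 0.008 m and y of din_gauge in the frame of pocket between -0.008 and 0.008 m and z of din_gauge in the frame of pocket below 0.0025 m and angle between din_gauge's own z axis and vertical below 0.12 rad and value of joint cam_lever above 1 rad and y of heel_slide in the frame of jig above 0.02 m), for 0.2 s.
2. the slide is held at the mark (within 4 mm) by the gripper, lever still raised (y of slide_index in the frame of mark between -0.004 and 0.004 m and contact force between the fingers and heel_slide above 2 N and value of joint cam_lever above 1 rad), for 0.2 s.
3. the lever is closed, with the slide at the mark and still held (y of slide_index in the frame of mark between -0.004 and 0.004 m and contact force between the fingers and heel_slide above 2 N and value of joint cam_lever below 0.2 rad), for 0.2 s.
At the end, for the whole second after the job is handed in: Index line within 4 mm of the rider's line, slide at rest, lever closed (under 0.2 rad), gripper pressing on slide or lever with over 2 N; gauge let go, flat in its cut-out (within 8 mm of its centre each way, at most 2.5 mm above its floor) (all of step 3 and x of din_gauge in the frame of pocket between -0.008 and 0.008 m and y of din_gauge in the frame of pocket between -0.008 and 0.008 m and z of din_gauge in the frame of pocket below 0.0025 m and angle between din_gauge's own z axis and vertical below 0.12 rad and linear speed of each of heel_slide, din_gauge below 0.01 m/s and not (contact force between the fingers and din_gauge above 0.1 N)); the arm keeps its last pose, push and grip.
It fails at once if the red rider is shifted by more than 3 mm (distance of mark from where it was at the start of the episode above 0.003 m).
It fails at once if a bystander is moved by more than 20 mm (distance of any of stone_1, mug, pliers_red, spanner_10, wax_yellow, grease_tin from where it was at the start of the episode above 0.02 m).
It also fails if it takes over 64 s, if anything falls off the work surface, if the arm or the gripper's body presses on something with over 40 N, if the wrist force passes 120 N, or if a joint passes its speed limit or range.

### The arm

A 6-joint arm with a two-finger parallel gripper is mounted at the origin on a cart in front of the work surface, level with it; the furniture and walls round the work are solid. World frame = base frame: x ahead of the robot, y to its left, z up, the work surface at z = 0. Lengths are in m, angles in rad, forces in N, time in s.
With the tool pointing down it reaches from about 0.375 to 0.9 m from the base axis. Payload 3.1 kg.
Tool frame: the origin (TCP) lies at the centre of the arm's flange, where the gripper is bolted on; the fingertips stand robot.tip_extent ahead of it and the grasp point (between the pads) lies 164 mm ahead of it (robot.tip_extent is the distance from the TCP to the fingertips, in m); z points along the fingers, y is the line along which they close (so a half turn about z gives the same grasp; the last joint's range is limited). The gripper opens to 87 mm and grips with 3 to 60 N. Pads are 19 mm wide; open, the fingers measure 117 mm over their backs; the gripper's body (75 mm by 190 mm) begins 51 mm behind the grasp point.
Start: joints at [-1.488, 0.527, 1.433, -0, 1.181, -0.178], TCP at [0.162, -0.604, 0.405] pointing down, gripper open.
Joint ranges: [-3.08, 3.08], [-0.75, 2.2], [0.22, 2.44], [-1.43, 4.57], [0, 2.65], [-2.85, 2.85]. Speed limits (rad/s): [2.79, 2.79, 3.14, 3.14, 3.14, 3.14].

### API

Orientations are given as a unit quaternion [x, y, z, w].
In Python, from rig import get_obs, camera, hand_in, cut_out, robot gives the robot as it stands.
- The arm moves only by the tool step_arm, never from a script. Its argument "rows" is a list of rows, each a list of 6 numbers: the shift along the world's x, y, z in m, then the turn, a rotation vector about the world's x, y, z in degrees. A call has 1 to 12 rows; each row shifts and turns the commanded pose from where the row before left it; what a row does not reach is not made up. A row lasts 1/8 s, in which the tool goes at most 62.5 mm and 10.7 degrees, less where a joint would pass 70% of its speed; a pose out of reach is approached as far as the arm can. A call is refused whole if a number of a shift passes 0.0625 or a number of a turn 10.7, either way. A call with a gripper value outside its range is refused whole. "jaw" is the finger opening in m, from 0 to 0.087, set as the call begins (left out, the last holds). The fingers move at their own pace and stop on an object; "squeeze" is the grip in N (left out, the last holds). Time passes only in rows, so rows that do not move let the fingers close. It gives the time, the measured TCP pose, the force, the opening and the grip force at its end, in the units of the state.
- get_obs(): the state, without advancing time (a new reading comes with each control period).
- camera(name): name is "scene" or "top" or "wrist"; returns a dict with "pixels" (400x640x3 uint8, blue, green, red), "depth" (400x640 float32, m along the optical axis (not along the pixel's ray), 0 where there is no reading), "fov_y" (degrees; the focal length in pixels is half the picture's height over the tangent of half this angle, whatever the lens; pixels are square), "cx", "cy" (the principal point, pixels), "k1" (the pictures are not rectified: a ray, as slopes to the right and down, at radius r is drawn at 1 + k1 r^2 times it, then the intrinsics apply), "extrinsics" (4x4, takes a point from camera to world coordinates); the wrist camera has in their place "mount" (4x4, takes a point from camera to tool coordinates, whose origin is the TCP and whose axes are the flange's). Camera axes: x right, y up, looking along -z (the intrinsics and any distortion apply to the point x, -y, -z); pixel columns grow to the right and rows downward; lengths in m; the calibration is good to about 2 mm. A picture is of the moment at which its call begins: read the wrist's pose just before it.
- hand_in(): hands the job in; it is judged then, once.
Trained networks look in the newest picture that a camera, given by its name, has taken for a name from the list of things; names that differ only in an ending like _2 or _b are one class to them, and where a whole thing is asked for, a point or a joint stands for the part that bears it (a point fixed in the world has none). Each returns a list of dicts, best first, with "confidence" (0 to 1); they miss things now and then, are a little off and sometimes report something else, mostly with a low value. They report only what shows in the picture. A call takes as long as a camera call. They do not tell look-alikes from the thing itself.
- cut_out(label, camera): "region" (400x640 bool, what is visible of it) and "extent" ([centre column, centre row, width, height] in pixels, round what is visible of it).
The state is a dict: "time": time; "q": joint angles; "joint_velocities": joint speeds; "joint_torque": joint torques, N m; "position": TCP position; "tool_rot": TCP orientation; "ft_force": force on the tool from outside, world axes, zero at the start; "moment": the same for the moment, N m; "grip_width": finger opening in m; "grip_force": force on a finger pad.
Only numpy, scipy, OpenCV 4.12 (cv2) and the standard library are available. Lean on these libraries where they do the work, as an engineer would, in place of code of your own. Each camera call takes 0.05 s, during which the arm holds its last target. There are 200 camera calls.

## Working session

There is one attempt and no reset: what is moved stays moved. The work goes in short steps, Python scripts to look and compute and a tool call to move; the robot and the scene stay as the last step left them, time stands still between calls to the robot, and variables do not carry over. Pictures are saved under pics/ and viewed, at most 10 in all, crops included, and the job is handed in when it is done.

Besides the shell and the picture viewer there is one more tool, called after ">>>" in YAML: its name, and indented under it one key for each argument. step_arm: Moves the arm, as the interface text tells. Its arguments: {"type":"object","properties":{"rows":{"type":"array"},"jaw":{"type":"number"},"squeeze":{"type":"number"}},"required":["rows"]}

```bash
ls; mkdir -p pics; cat > h.py <<'E'
import numpy as np, cv2
from scipy.spatial.transform import Rotation as R
from rig import get_obs, camera, hand_in, cut_out, robot
def cam(name):
    o=get_obs(); c=camera(name)
    if 'mount' in c:
        T=np.eye(4);T[:3,:3]=R.from_quat(o['tool_rot']).as_matrix();T[:3,3]=o['position'];c['E']=T@c['mount']
    else: c['E']=np.array(c['extrinsics'])
    f=200/np.tan(np.radians(c['fov_y'])/2); c['f']=f
    return c
def ray(c,u,v):
    x=(np.atleast_1d(u)-c['cx'])/c['f'];y=(np.atleast_1d(v)-c['cy'])/c['f']
    a,b=x.copy(),y.copy()
    for _ in range(20):
        s=1+c['k1']*(a*a+b*b);a=x/s;b=y/s
    return np.stack([a,-b,-np.ones_like(a)],-1)
def pts(c,u,v,d=None):
    """world points from depth"""
    u=np.atleast_1d(u);v=np.atleast_1d(v)
    if d is None: d=c['depth'][np.round(v).astype(int),np.round(u).astype(int)]
    return (ray(c,u,v)*np.asarray(d)[...,None])@c['E'][:3,:3].T+c['E'][:3,3]
def atz(c,u,v,z):
    d=ray(c,u,v)@c['E'][:3,:3].T;o=c['E'][:3,3]
    return o+d*((z-o[2])/d[:,2])[:,None]
def proj(c,P):
    P=(np.atleast_2d(P)-c['E'][:3,3])@c['E'][:3,:3]
    a=P[:,0]/-P[:,2];b=-P[:,1]/-P[:,2];s=1+c['k1']*(a*a+b*b)
    return np.stack([a*s*c['f']+c['cx'],b*s*c['f']+c['cy']],-1)
def reg(c,label,name):
    r=cut_out(label,name)
    for x in r[:3]:
        v,u=np.nonzero(x['region']);d=c['depth'][v,u];k=d>0
        p=pts(c,u[k],v[k]) if k.any() else np.zeros((1,3))
        print(label,name,round(x['confidence'],2),np.round(x['extent']),'med',p.__class__ and np.round(np.median(p,0),3),'ztop',np.round(np.percentile(p[:,2],95),3))
    return r
E
python3 - <<'E'
from h import *
print(robot, get_obs())
for n in ['scene','top']:
    c=cam(n);cv2.imwrite(f'pics/{n}0.png',c['pixels']);print(n,c['E'][:3,3],c['f'],c['k1'])
    for l in ['jig','heel_slide','cam_lever','din_gauge','foam_tray','mark']: reg(c,l,n)
E
```

```text
pics
<Robot object at 0x7f94bc153e00> {'time': 0.0, 'q': array([-1.48747223e+00,  5.28446896e-01,  1.43390269e+00, -1.25067338e-05,
        1.18138537e+00, -1.78475563e-01]), 'joint_velocities': array([-1.31022714e-03,  4.20187287e-05, -1.08153249e-05,  1.99541592e-03,
       -1.45835476e-03,  1.16086602e-03]), 'joint_torque': array([-8.11930786e-04, -4.40044248e+01, -1.76594871e+01,  6.33489084e-02,
        5.80744981e-02, -1.43511170e-04]), 'position': array([ 0.16177463, -0.60334214,  0.40378293]), 'tool_rot': array([ 9.91443964e-01,  1.30528614e-01,  4.51653487e-05, -1.07021157e-03]), 'ft_force': array([-0.19512418, -0.67068022, -0.97262811]), 'moment': array([-0.02734642, -0.0313807 ,  0.02274011]), 'grip_force': 0.0, 'grip_width': 0.08739165611903245}
scene [-0.06106924  0.64438928  1.03520789] 395.1044933508915 0.02663386778410566
jig scene 0.93 [380. 207.  70.  64.] med [ 0.432 -0.098  0.039] ztop 0.067
heel_slide scene 0.68 [288. 292.  24.  18.] med [0.431 0.304 0.018] ztop 0.022
heel_slide scene 0.66 [377. 199.  22.  22.] med [ 0.437 -0.121  0.049] ztop 0.119
cam_lever scene 0.65 [381. 196.  11.  14.] med [ 0.436 -0.121  0.097] ztop 0.125
foam_tray scene 0.83 [297. 284.  63.  48.] med [0.422 0.258 0.01 ] ztop 0.014
foam_tray scene 0.35 [378. 199.  24.  23.] med [ 0.437 -0.121  0.048] ztop 0.122
top [0.38077617 0.02251207 1.39050802] 440.03125776031277 0.01483246142382456
jig top 0.56 [393. 236. 126.  32.] med [ 0.437 -0.15   0.04 ] ztop 0.053
heel_slide top 0.82 [381. 233.  17.  16.] med [ 0.448 -0.127  0.048] ztop 0.123
heel_slide top 0.54 [420. 237.  21.   9.] med [ 0.439 -0.243  0.057] ztop 0.064
foam_tray top 0.85 [255. 238.  58.  36.] med [0.428 0.247 0.01 ] ztop 0.015
foam_tray top 0.45 [380. 232.   7.  12.] med [ 0.447 -0.127  0.065] ztop 0.126
mark top 0.31 [255. 240.  61.  36.] med [0.428 0.248 0.01 ] ztop 0.015
```

```bash
python3 - <<'E'
import cv2
t=cv2.imread('pics/top0.png')
cv2.imwrite('pics/t1.png',cv2.resize(t[170:350,200:500],None,fx=2.6,fy=2.6,interpolation=2))
E
```

```text
(no output)
```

View pics/t1.png

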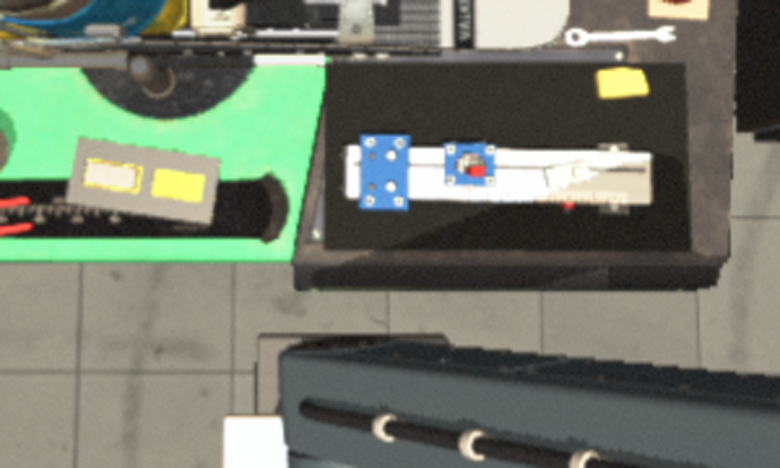

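>>> step_arm:
  rows:
    - [0.032,0.05,-0.005,0,0,9.4]
    - [0.032,0.05,-0.005,0,0,9.4]
    - [0.032,0.05,-0.005,0,0,9.4]
    - [0.032,0.05,-0.005,0,0,9.4]
    - [0.032,0.05,-0.005,0,0,9.4]
    - [0.032,0.05,-0.005,0,0,9.4]
    - [0.032,0.05,-0.005,0,0,9.4]
    - [0.032,0.05,-0.005,0,0,9.4]
    - [0,0,0,0,0,0]

```text
time: 1.82
position: [0.4189, -0.2001, 0.3646]
tool_rot: [0.703, 0.711, 0.0, -0.001]
ft_force: [0.1, 0.1, -0.3]
grip_width: 0.087
grip_force: 0.0
```

```bash
python3 - <<'E'
from h import *
o=get_obs();print(o['time'],o['position'],R.from_quat(o['tool_rot']).as_matrix().round(3),o['q'].round(2),robot.tip_extent)
c=cam('wrist');cv2.imwrite('pics/w0.png',c['pixels']);print(c['mount'].round(3),c['E'].round(3),c['f'])
for l in ['heel_slide','cam_lever','din_gauge','mark','slide_index','jig']: reg(c,l,'wrist')
E
```

```text
1.825 [ 0.41894181 -0.20006948  0.36459017] [[-0.011  1.    -0.001]
 [ 1.     0.011  0.001]
 [ 0.001 -0.001 -1.   ]] [-0.69  0.38  1.87  0.    0.9  -0.7 ] 0.1822
[[ 0.001  0.953  0.303  0.084]
 [ 1.    -0.001 -0.    -0.   ]
 [-0.     0.303 -0.953  0.02 ]
 [ 0.     0.     0.     1.   ]] [[ 1.    -0.011 -0.003  0.418]
 [ 0.011  0.953  0.301 -0.116]
 [-0.001 -0.301  0.953  0.344]
 [ 0.     0.     0.     1.   ]] 284.80807707753985
heel_slide wrist 0.71 [347. 119.  63.  60.] med [ 0.443 -0.127  0.047] ztop 0.124
cam_lever wrist 0.57 [349. 120.  30.  26.] med [ 0.439 -0.128  0.121] ztop 0.125
din_gauge wrist 0.88 [333. 221.  28.  46.] med [ 0.434 -0.237  0.056] ztop 0.065
slide_index wrist 0.87 [344. 118.  63.  60.] med [ 0.443 -0.127  0.047] ztop 0.124
jig wrist 0.94 [342. 136.  99. 269.] med [ 0.434 -0.122  0.039] ztop 0.058
```

View pics/w0.png

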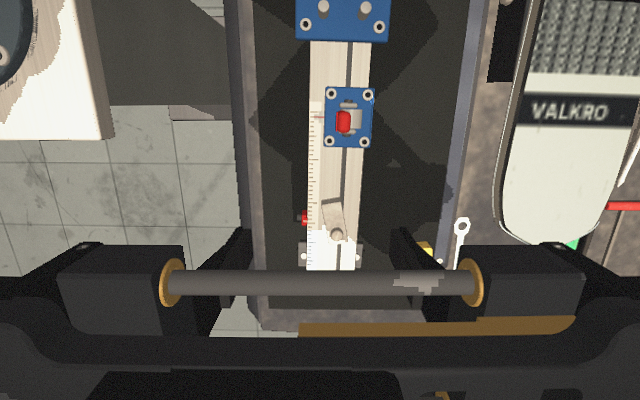

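>>> step_arm:
  rows:
    - [0.004,-0.02,-0.02,0,0,-0.6]
    - [0.004,-0.02,-0.02,0,0,0]
    - [0.004,-0.02,-0.02,0,0,0]
    - [0.003,-0.015,-0.02,0,0,0]
    - [0,0,0,0,0,0]
    - [0,0,0,0,0,0]

```text
time: 2.92
position: [0.4323, -0.2788, 0.2851]
tool_rot: [0.71, 0.704, 0.0, -0.0]
ft_force: [0.4, 0.5, 0.2]
grip_width: 0.087
grip_force: 0.0
```

```bash
python3 - <<'E'
from h import *
c=cam('wrist');cv2.imwrite('pics/w1.png',c['pixels'])
import pickle;pickle.dump(c,open('w1.pkl','wb'))
for l in ['heel_slide','cam_lever','din_gauge','jig']:
    r=reg(c,l,'wrist')
    if l=='din_gauge':
        v,u=np.nonzero(r[0]['region']);p=pts(c,u,v);z=p[:,2]
        k=(z>.048)&(z<.060);b=p[k];print('body n',k.sum(),np.median(b[:,2]),cv2.minAreaRect((b[:,:2]*1000).astype(np.float32)))
        k=(z>.061)&(z<.07);print('screw',np.median(p[k],0),k.sum())
# red blobs
hsv=cv2.cvtColor(c['pixels'],cv2.COLOR_BGR2HSV);m=((hsv[...,0]<8)|(hsv[...,0]>172))&(hsv[...,1]>130)&(hsv[...,2]>70)
n,lab,st,ce=cv2.connectedComponentsWithStats(m.astype(np.uint8))
for i in range(1,n):
    if st[i,4]>8:
        v,u=np.nonzero(lab==i);p=pts(c,u,v);print(st[i],np.median(p,0).round(4),p.min(0).round(3),p.max(0).round(3))
# beam top points
V,U=np.mgrid[0:400:2,0:640:2];p=pts(c,U.ravel(),V.ravel());k=(abs(p[:,2]-.038)<.003)&(p[:,0]>.36)&(p[:,0]<.52)
b=p[k]
for y in np.arange(-.28,-.06,.02):
    s=b[abs(b[:,1]-y)<.004]
    if len(s)>5: print(round(y,2),np.percentile(s[:,0],[1,99]).round(4),np.median(s[:,2]).round(4))
cv2.imwrite('pics/w1c.png',cv2.resize(c['pixels'][60:300,220:460],None,fx=2.5,fy=2.5,interpolation=2))
E
```

```text
heel_slide wrist 0.96 [332.  28.  91.  55.] med [ 0.444 -0.144  0.046] ztop 0.061
cam_lever wrist 0.97 [344.  11.  35.  18.] med [ 0.448 -0.136  0.06 ] ztop 0.069
cam_lever wrist 0.58 [324. 166.  44.  70.] med [ 0.434 -0.239  0.056] ztop 0.066
din_gauge wrist 0.71 [324. 169.  46.  72.] med [ 0.434 -0.239  0.056] ztop 0.066
body n 1623 0.05555221410884775 ((434.3973083496094, -241.55816650390625), (21.968618392944336, 50.28590393066406), 11.367535591125488)
screw [ 0.43621387 -0.25045581  0.06532778] 272
jig wrist 0.95 [324. 136. 110. 271.] med [ 0.433 -0.203  0.038] ztop 0.05
jig wrist 0.4 [441. 234.  40.  59.] med [ 0.543 -0.307  0.025] ztop 0.027
[288   4  15   1  15] [ 0.4156 -0.1287  0.0409] [ 0.411 -0.129  0.04 ] [ 0.42  -0.128  0.043]
[276 157   9  21 148] [ 0.3998 -0.2424  0.0394] [ 0.391 -0.261  0.004] [ 0.403 -0.237  0.042]
-0.28 [0.4025 0.4605] 0.0377
-0.26 [0.4034 0.4616] 0.0377
-0.24 [0.3967 0.4627] 0.038
-0.22 [0.4035 0.462 ] 0.0379
-0.2 [0.4046 0.4628] 0.0378
-0.18 [0.4054 0.4638] 0.0378
-0.16 [0.4048 0.4662] 0.0379
-0.14 [0.4055 0.42  ] 0.038
```

View pics/w1c.png

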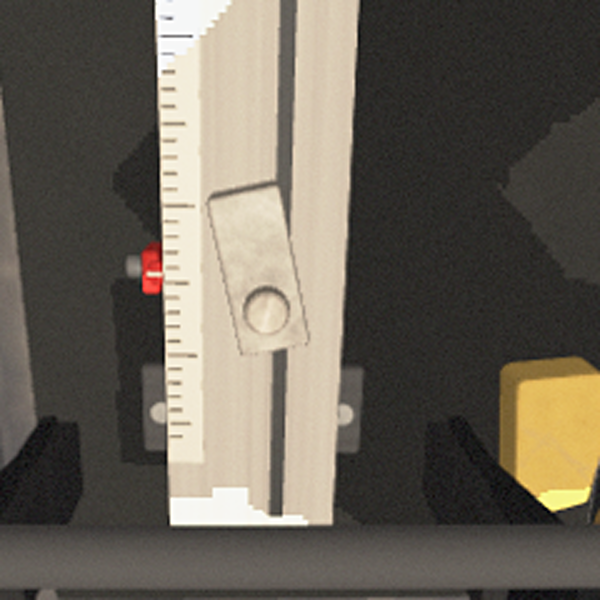

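>>> step_arm:
  jaw: 0.05
  rows:
    - [0.001,0.018,0,0,0,5.7]
    - [0.001,0.019,0,0,0,5.7]
    - [0,0,-0.02,0,0,0]
    - [0,0,-0.02,0,0,0]
    - [0,0,-0.012,0,0,0]
    - [0,0,-0.005,0,0,0]
    - [0,0,0,0,0,0]

```text
time: 4.05
position: [0.4349, -0.2417, 0.2278]
tool_rot: [0.636, 0.772, 0.0, -0.0]
ft_force: [0.6, -0.3, 0.0]
grip_width: 0.05
grip_force: 0.0
```

>>> step_arm:
  jaw: 0.01
  squeeze: 25
  rows:
    - [0,0,0,0,0,0]
    - [0,0,0,0,0,0]
    - [0,0,0,0,0,0]
    - [0,0,0,0,0,0]
    - [0,0,0,0,0,0]

```text
time: 4.68
position: [0.4348, -0.2417, 0.228]
tool_rot: [0.636, 0.772, -0.0, 0.0]
ft_force: [-0.5, -0.3, 2.8]
grip_width: 0.0218
grip_force: 25.0
```

>>> step_arm:
  rows:
    - [0,0,0.03,0,0,0]
    - [0,0,0.05,0,0,0]
    - [0,0,0.05,0,0,0]
    - [0,0.04,0.01,0,0,-4]
    - [0,0.05,0,0,0,-4]
    - [0,0.06,0,0,0,-4]
    - [0,0.06,0,0,0,-4]
    - [0,0.06,0,0,0,-4]
    - [0,0.06,0,0,0,0]
    - [0,0.04,0,0,0,0]
    - [0,0,0,0,0,0]
    - [0,0,0,0,0,0]

```text
time: 6.18
position: [0.4346, 0.1281, 0.3675]
tool_rot: [0.76, 0.65, -0.0, -0.0]
ft_force: [-0.5, 0.9, -0.9]
grip_width: 0.0216
grip_force: 25.0
```

```bash
cat > tray.py <<'E'
from h import *
import sys
for name in ['wrist','top']:
    c=cam(name);print(get_obs()['position'].round(4));cv2.imwrite(f'pics/tray_{name}_{sys.argv[1]}.png',c['pixels'])
    r=reg(c,'foam_tray',name);reg(c,'pocket',name)
    if r:
        v,u=np.nonzero(r[0]['region']);p=pts(c,u,v);p=p[(p[:,2]<.03)&(p[:,2]>0.0)];print('tray',cv2.minAreaRect((p[:,:2]*1000).astype(np.float32)),np.percentile(p[:,2],[5,25,50,75,95]).round(4))
    hsv=cv2.cvtColor(c['pixels'],cv2.COLOR_BGR2HSV);m=(abs(hsv[...,0].astype(int)-28)<6)&(hsv[...,1]>120)&(hsv[...,2]>100)
    n,lab,st,ce=cv2.connectedComponentsWithStats(m.astype(np.uint8))
    for i in range(1,n):
        if st[i,4]>60:
            v,u=np.nonzero(lab==i);p=pts(c,u,v);q=p[(p[:,2]<.03)]
            if len(q)>30: print(st[i],np.median(p,0).round(4),cv2.minAreaRect((q[:,:2]*1000).astype(np.float32)))
E
python3 tray.py a
```

```text
[0.4347 0.1276 0.3676]
foam_tray wrist 0.55 [294.  71.  78. 142.] med [0.422 0.243 0.01 ] ztop 0.012
pocket wrist 0.72 [296.  71.  77. 142.] med [0.422 0.243 0.01 ] ztop 0.012
tray ((424.82733154296875, 245.90953063964844), (146.96009826660156, 80.17073059082031), 81.70893096923828) [0.0049 0.009  0.0101 0.0108 0.0116]
[279   0  32  57 302] [0.4351 0.2795 0.0056] ((432.3898010253906, 291.0599670410156), (55.28679275512695, 31.720008850097656), 81.61187744140625)
[ 283   72   30   56 1483] [0.4222 0.2196 0.0054] ((421.98602294921875, 218.30191040039062), (59.37820816040039, 31.666053771972656), 81.87469482421875)
[0.435  0.1272 0.3677]
pocket top 0.74 [250. 237.  43.  29.] med [0.44  0.315 0.011] ztop 0.015
[184 110  17  17 152] [0.8169 0.4655 0.0222] ((816.1682739257812, 463.81805419921875), (56.96532440185547, 30.69210433959961), 50.43170166015625)
[ 94 115  44  35  92] [ 1.0012  0.9882 -0.6244] ((978.7083740234375, 1014.7740478515625), (256.88189697265625, 77.18414306640625), 53.574493408203125)
[430 195  20  13  66] [ 0.5494 -0.3177  0.0218] ((551.6936645507812, -319.7670593261719), (38.62266540527344, 64.42515563964844), 5.744324684143066)
```

View pics/tray_wrist_a.png

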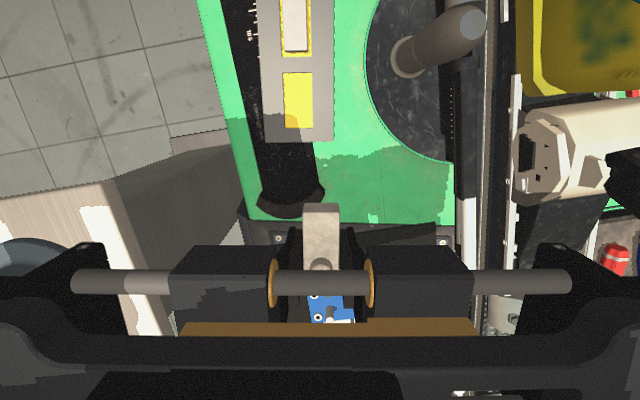

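```bash
python3 - <<'E'
from h import *
for n in ['top','scene','wrist']:
    c=cam(n)
    V,U=np.mgrid[0:400,0:640];p=pts(c,U.ravel(),V.ravel())
    k=(p[:,0]>.30)&(p[:,0]<.58)&(p[:,1]>.16)&(p[:,1]<.33)&(p[:,2]>.03)&(p[:,2]<.2)
    print(n,k.sum(),p[k].min(0) if k.any() else '',np.percentile(p[k],95,axis=0) if k.any() else '')
E
```

```text
top 567 [0.5348661  0.16009269 0.03001055] [0.57900772 0.32062322 0.14996709]
scene 964 [0.52986841 0.16009965 0.0300631 ] [0.57939149 0.31971516 0.1699346 ]
wrist 8636 [0.53043811 0.16001049 0.03002717] [0.57963345 0.25511149 0.17107896]
```

>>> step_arm:
  rows:
    - [-0.004,0.03,-0.02,0,0,0.5]
    - [-0.004,0.03,-0.04,0,0,0]
    - [-0.004,0.03,-0.04,0,0,0]
    - [0,0,-0.03,0,0,0]
    - [0,0,0,0,0,0]
    - [0,0,0,0,0,0]

```text
time: 7.38
position: [0.4233, 0.2182, 0.2385]
tool_rot: [0.758, 0.653, 0.001, 0.0]
ft_force: [-0.1, 0.4, -0.5]
grip_width: 0.0219
grip_force: 25.0
```

>>> step_arm:
  rows:
    - [-0.001,0,-0.02,0,0,0]
    - [0,0,-0.015,0,0,0]
    - [0,0,-0.004,0,0,0]
    - [0,0,-0.002,0,0,0]
    - [0,0,0,0,0,0]
    - [0,0,0,0,0,0]

```text
time: 8.12
position: [0.4219, 0.2184, 0.1971]
tool_rot: [0.758, 0.653, 0.0, 0.0]
ft_force: [0.7, 0.3, -2.3]
grip_width: 0.0216
grip_force: 25.0
```

>>> step_arm:
  rows:
    - [0,0,-0.001,0,0,0]
    - [0,0,-0.001,0,0,0]
    - [0,0,0,0,0,0]

```text
time: 8.5
position: [0.4218, 0.2184, 0.1956]
tool_rot: [0.758, 0.653, 0.0, 0.0]
ft_force: [-0.8, -0.5, 7.7]
grip_width: 0.0216
grip_force: 25.0
```

Contact with the floor (about 9 N). Release and rise.

>>> step_arm:
  jaw: 0.045
  rows:
    - [0,0,0,0,0,0]
    - [0,0,0,0,0,0]
    - [0,0,0,0,0,0]
    - [0,0,0.02,0,0,0]
    - [0,-0.02,0.04,0,0,0]
    - [0,-0.04,0.05,0,0,0]
    - [0,-0.05,0.05,0,0,0]
    - [0,0,0,0,0,0]

```text
time: 9.5
position: [0.4228, 0.1132, 0.3504]
tool_rot: [0.759, 0.651, 0.003, 0.002]
ft_force: [-0.7, 0.9, -0.5]
grip_width: 0.0449
grip_force: 0.0
```

```bash
python3 - <<'E'
from h import *
c=cam('wrist');print(get_obs()['position'])
o=np.array([.422,.2185]);th=np.radians(81.9);ly=np.array([np.cos(th),np.sin(th)]);lx=np.array([ly[1],-ly[0]])
V,U=np.mgrid[0:400,0:640];p=pts(c,U.ravel(),V.ravel())
d=p[:,:2]-o;a=d@lx;b=d@ly;k=(abs(a)<.03)&(abs(b)<.045)&(p[:,2]<.06)
q=np.c_[a,b,p[:,2]][k]
t=q[(q[:,2]>.018)&(q[:,2]<.027)];print('body',len(t),np.median(t[:,2]),cv2.minAreaRect((t[:,:2]*1000).astype(np.float32)))
f=q[(q[:,2]<.008)&(abs(q[:,0])<.015)];print('floor',np.median(f[:,2]))
A=np.c_[t[:,:2],np.ones(len(t))];t2=t[abs(t[:,2]-np.median(t[:,2]))<.003];A=np.c_[t2[:,:2],np.ones(len(t2))];print('tilt',np.linalg.lstsq(A,t2[:,2],rcond=None)[0])
print('tray top',np.median(q[(abs(q[:,0])>.019)][:,2]))
cv2.imwrite('pics/w2.png',cv2.resize(c['pixels'][0:240,200:440],None,fx=2.5,fy=2.5))
E
```

```text
[0.42206891 0.11422258 0.34882915]
body 1006 0.023386750464786027 ((-0.6969413757324219, -0.15322303771972656), (49.743408203125, 22.03997039794922), 89.23271179199219)
floor 0.005483403091695788
tilt [-0.00546841 -0.00826305  0.02340576]
tray top 0.010443163948530176
```

View pics/w2.png

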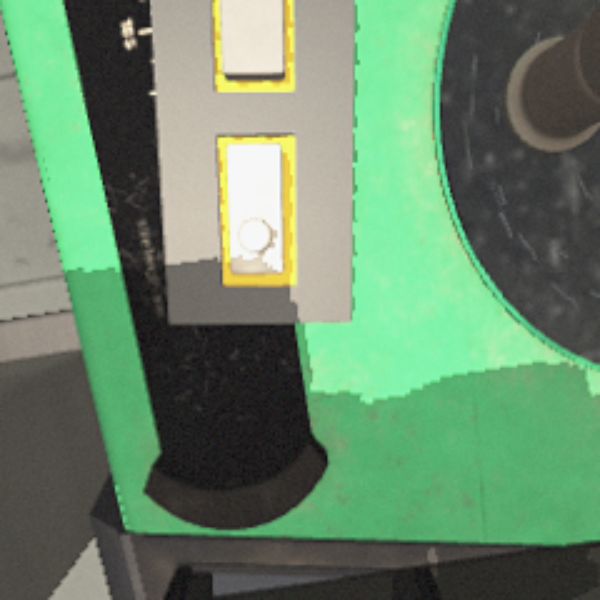

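>>> step_arm:
  jaw: 0.06
  rows:
    - [0,-0.025,0.005,0,0,9.7]
    - [0,-0.025,0.005,0,0,9.7]
    - [0,-0.025,0.005,0,0,9.7]
    - [0,-0.025,0.005,0,0,9.7]
    - [0,-0.025,0,0,0,9.7]
    - [0,-0.025,0,0,0,9.7]
    - [0,-0.025,0,0,0,9.7]
    - [0,-0.025,0,0,0,9.7]
    - [0,-0.025,0,0,0,9.7]
    - [0,-0.025,0,0,0,9.7]
    - [0,0,0,0,0,0]
    - [0,0,0,0,0,0]

```text
time: 11.05
position: [0.4215, -0.1336, 0.3665]
tool_rot: [0.014, 1.0, 0.001, -0.001]
ft_force: [-0.4, -0.1, -0.6]
grip_width: 0.0596
grip_force: 0.0
```

```bash
cat > lev.py <<'E'
from h import *
import sys
o=get_obs();print(o['position'].round(4),R.from_quat(o['tool_rot']).as_matrix().round(3).tolist(),o['q'].round(2))
c=cam('wrist');cv2.imwrite(f'pics/lev_{sys.argv[1]}.png',c['pixels'])
for l in ['heel_slide','cam_lever']: reg(c,l,'wrist')
hsv=cv2.cvtColor(c['pixels'],cv2.COLOR_BGR2HSV);m=((hsv[...,0]<8)|(hsv[...,0]>172))&(hsv[...,1]>110)&(hsv[...,2]>60)
n,lab,st,ce=cv2.connectedComponentsWithStats(m.astype(np.uint8))
for i in range(1,n):
    if st[i,4]>5:
        v,u=np.nonzero(lab==i);p=pts(c,u,v)
        if not(.3<np.median(p[:,0])<.56):continue
        print(st[i],ce[i].round(1),np.median(p,0).round(4),np.percentile(p,3,axis=0).round(4),np.percentile(p,97,axis=0).round(4))
        if st[i,4]>200:
            for z0 in np.arange(.04,.13,.01):
                s=p[abs(p[:,2]-z0)<.005]
                if len(s)>8:print('  z',z0.round(3),len(s),np.percentile(s[:,0],[3,97]).round(4),np.percentile(s[:,1],[3,97]).round(4))
E
python3 lev.py a; python3 - <<'E'
from h import *
for n in ['top','scene']:
    c=cam(n);V,U=np.mgrid[0:400,0:640];p=pts(c,U.ravel(),V.ravel())
    k=(p[:,0]>.48)&(p[:,0]<.66)&(p[:,1]>-.40)&(p[:,1]<-.1)&(p[:,2]>.03)&(p[:,2]<.15)
    q=p[k]
    for x in np.arange(.48,.66,.02):
        s=q[(q[:,0]>=x)&(q[:,0]<x+.02)]
        if len(s): print(n,x.round(2),len(s),np.percentile(s[:,2],[50,98]).round(3),s[:,1].min().round(3),s[:,1].max().round(3))
E
```

```text
[ 0.4215 -0.1336  0.3665] [[-1.0, 0.027, -0.003], [0.027, 1.0, 0.002], [0.003, 0.002, -1.0]] [-0.56  0.35  1.92  0.    0.88 -2.1 ]
heel_slide wrist 0.84 [326. 203.  54.  55.] med [ 0.435 -0.129  0.047] ztop 0.123
cam_lever wrist 0.6 [326. 216.  20.  30.] med [ 0.432 -0.129  0.112] ztop 0.125
[212 161  18   9 110] [220.8 164.9] [ 0.3987 -0.2416  0.0386] [ 0.3956 -0.2579  0.0054] [ 0.4028 -0.2377  0.0417]
[324 174   1   9   9] [324. 178.] [ 0.4153 -0.1287  0.0415] [ 0.4112 -0.1288  0.0395] [ 0.4199 -0.1286  0.0419]
[317 203  19  27 451] [325.4 216.5] [ 0.4313 -0.1287  0.1167] [ 0.4291 -0.1361  0.006 ] [ 0.4927 -0.1217  0.1253]
  z 0.08 34 [0.4311 0.4327] [-0.1356 -0.1217]
  z 0.09 55 [0.4307 0.4331] [-0.1355 -0.1216]
  z 0.1 33 [0.4301 0.432 ] [-0.1354 -0.1224]
  z 0.11 66 [0.4291 0.4325] [-0.1362 -0.1219]
  z 0.12 222 [0.429  0.4384] [-0.1362 -0.1218]
top 0.52 1 [0.03 0.03] -0.29 -0.29
top 0.54 11 [0.032 0.033] -0.337 -0.29
top 0.56 106 [0.114 0.119] -0.325 -0.1
top 0.58 272 [0.115 0.121] -0.229 -0.1
top 0.6 309 [0.116 0.122] -0.235 -0.103
top 0.62 322 [0.116 0.121] -0.235 -0.1
top 0.64 383 [0.115 0.121] -0.4 -0.1
scene 0.56 96 [0.113 0.117] -0.198 -0.101
scene 0.58 125 [0.115 0.119] -0.227 -0.101
scene 0.6 144 [0.115 0.121] -0.233 -0.101
scene 0.62 144 [0.115 0.121] -0.231 -0.101
scene 0.64 234 [0.113 0.118] -0.399 -0.1
```

View pics/lev_a.png

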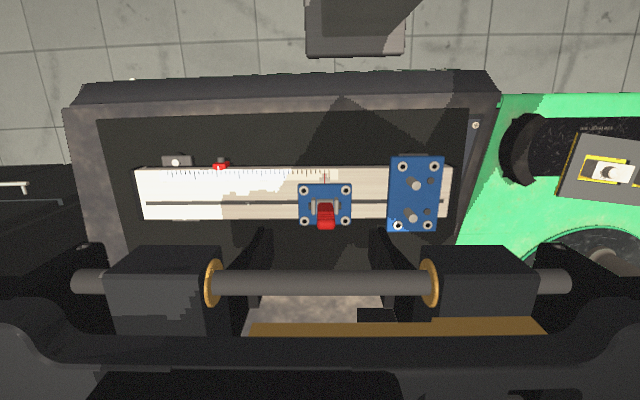

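>>> step_arm:
  jaw: 0.045
  rows:
    - [0.007,0.0025,0,0,0,0]
    - [0.007,0.0025,0,0,0,0]
    - [0,0,-0.025,0,0,0]
    - [0,0,-0.025,0,0,0]
    - [0,0,-0.025,0,0,0]
    - [0,0,-0.012,0,0,0]
    - [0,0,-0.005,0,0,0]
    - [0,0,0,0,0,0]
    - [0,0,0,0,0,0]

```text
time: 12.42
position: [0.4361, -0.13, 0.2764]
tool_rot: [0.013, 1.0, -0.0, 0.001]
ft_force: [-1.7, 0.8, -0.0]
grip_width: 0.0452
grip_force: 0.0
```

```bash
python3 lev.py b; python3 - <<'E'
import cv2
a=cv2.imread('pics/lev_b.png')
cv2.imwrite('pics/lev_bc.png',cv2.resize(a[60:300,130:450],None,fx=2.5,fy=2.5,interpolation=2))
E
```

```text
[ 0.4361 -0.13    0.2764] [[-1.0, 0.026, 0.001], [0.026, 1.0, -0.001], [-0.001, -0.001, -1.0]] [-0.54  0.53  1.97 -0.    0.64 -2.08]
heel_slide wrist 0.91 [322. 225.  79.  92.] med [ 0.433 -0.129  0.047] ztop 0.123
heel_slide wrist 0.31 [178. 167.  30.  21.] med [ 0.398 -0.242  0.035] ztop 0.041
cam_lever wrist 0.86 [322. 245.  34.  55.] med [ 0.431 -0.129  0.107] ztop 0.125
[165 163  27  14 232] [177.9 168.9] [ 0.3989 -0.2414  0.0383] [ 0.3966 -0.2523  0.0057] [ 0.4026 -0.2373  0.0416]
  z 0.04 141 [0.3967 0.4025] [-0.2506 -0.2374]
[322 181   1  14  14] [322.  187.5] [ 0.4153 -0.1283  0.0408] [ 0.4106 -0.1284  0.04  ] [ 0.4207 -0.1282  0.0427]
[ 308  224   30   47 1205] [322.2 248.3] [ 0.4312 -0.1289  0.1126] [ 0.4291 -0.136   0.0773] [ 0.4357 -0.1216  0.1253]
  z 0.08 122 [0.4311 0.4337] [-0.1359 -0.1218]
  z 0.09 151 [0.4306 0.4332] [-0.1359 -0.1217]
  z 0.1 132 [0.4305 0.4332] [-0.1357 -0.1218]
  z 0.11 206 [0.4292 0.4325] [-0.1359 -0.1217]
  z 0.12 529 [0.4291 0.4359] [-0.136  -0.1216]
```

View pics/lev_bc.png

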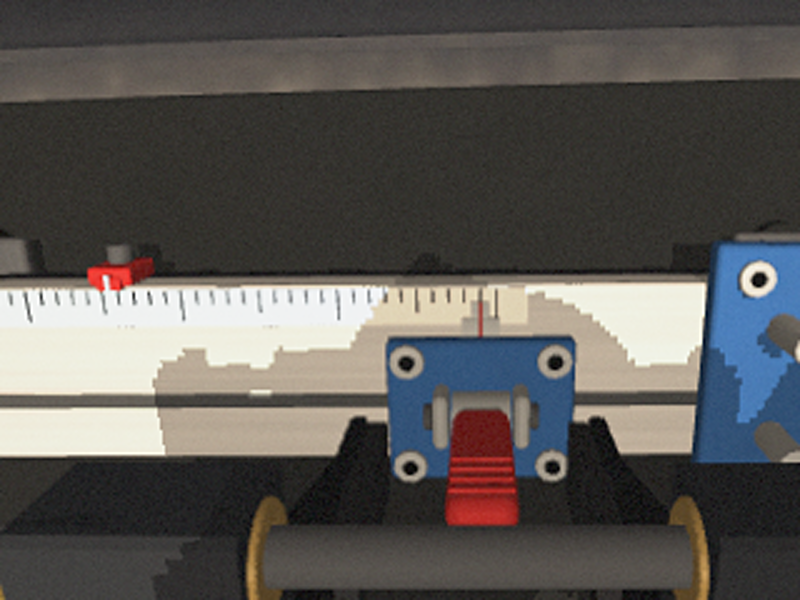

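```bash
python3 - <<'E'
from h import *
import pickle
c=cam('wrist')
th=np.radians(1.6);jy=np.array([np.sin(th),np.cos(th)])
for z in(.0395,.0415): print('rider now',z,atz(c,172.8,172.8,z).round(4),'index',atz(c,322.2,187.5,.040).round(4))
w=pickle.load(open('w1.pkl','rb'));print('rider w1',atz(w,280.8,169.2,.0415).round(4))
# refine: brightness cols within rider
for v in range(169,177): print(v,c['pixels'][v,164:194].min(1))
a=atz(c,172.8,172.8,.0415)[0,:2]@jy;b=atz(c,322.2,187.5,.040)[0,:2]@jy;print(a-b)
# beam slope: fit far/near edge from toe plate etc via index/track: near edge
V,U=np.mgrid[0:400,0:640];p=pts(c,U.ravel(),V.ravel());p=p[(abs(p[:,2]-.038)<.0025)&(p[:,0]>.38)&(p[:,0]<.5)]
E=[]
for y in np.arange(-.23,-.02,.005):
    s=p[abs(p[:,1]-y)<.0025]
    if len(s)>10:E.append((y,s[:,0].min()))
E=np.array(E);k=np.polyfit(E[:,0],E[:,1],1);print(k,np.std(E[:,1]-np.polyval(k,E[:,0])))
E
```

```text
rider now 0.0395 [[ 0.4008 -0.245   0.0395]] index [[ 0.4157 -0.1281  0.04  ]]
rider now 0.0415 [[ 0.4004 -0.2439  0.0415]] index [[ 0.4157 -0.1281  0.04  ]]
rider w1 [[ 0.4004 -0.2446  0.0415]]
169 [34 47 54 52 57 58 54 49 46 45 45 54 59 61 57 63 55 45 23 31 25 28 26 29
 11 10 15 22 22 22]
170 [ 18  48  56  58  58  57  53 157 149  80  42  61  63  60  60  63  58  46
  21  20  21  24  24  27  21  29  22  30  31  28]
171 [ 60  58  50  53  48  48  38 202 227 120  31  48  50  49  56  57  57  49
  32  19  26  25  19  45  57  73  76  79  76  75]
172 [ 98  69  49  55  53  51  42 173 237 153  41  55  59  46  44  56  56  47
  37  15  22  42  70  74  98 104 103 102 104 105]
173 [109  82  54  45  53  55  46 141 241 166  52  61  61  49  37  51  50  47
  26  38  72  72 101  98 104 104 106 103 106 105]
174 [107  92  66  60  51  51  46 139 240 173  62  52  58  50  24  36  81  84
  94  99 112 106 115 113 112 114 117 115 117 114]
175 [158 155 151 155 112  56  41 113 242 197  77  48  48  49   6 104 167 165
 175 175 195 196 196 196 195 200 199 198 197 202]
176 [201 226 234 236 231 161  63  96 230 202 124 104  56 157 219 228 237 239
 212 209 243 241 240 241 244 169 245 240 241 242]
-0.11620948869228484
[0.00686983 0.40506195] 0.002183147335273429
```

>>> step_arm:
  jaw: 0.005
  squeeze: 30
  rows:
    - [0,0,0,0,0,0]
    - [0,0,0,0,0,0]
    - [0,0,0,0,0,0]
    - [0,0,0,0,0,0]
    - [0,0,0,0,0,0]

```text
time: 13.25
position: [0.4357, -0.1296, 0.2757]
tool_rot: [0.013, 1.0, 0.0, -0.0]
ft_force: [0.1, 2.6, 1.2]
grip_width: 0.0152
grip_force: 30.0
```

>>> step_arm:
  rows:
    - [0,-0.01,0,0,0,0]
    - [-0.0005,-0.018,0,0,0,0]
    - [-0.0005,-0.02,0,0,0,0]
    - [-0.0005,-0.02,0,0,0,0]
    - [-0.0005,-0.02,0,0,0,0]
    - [-0.0005,-0.018,0,0,0,0]
    - [-0.0005,-0.008,0,0,0,0]
    - [0,0,0,0,0,0]
    - [0,0,0,0,0,0]

```text
time: 14.38
position: [0.4329, -0.2431, 0.2757]
tool_rot: [0.014, 1.0, 0.001, 0.0]
ft_force: [2.4, 5.2, 1.1]
grip_width: 0.0158
grip_force: 30.0
```

```bash
python3 lev.py c; python3 - <<'E'
import cv2
a=cv2.imread('pics/lev_c.png')
cv2.imwrite('pics/lev_cc.png',cv2.resize(a[140:260,260:400],None,fx=5,fy=5,interpolation=cv2.INTER_NEAREST))
E
```

```text
[ 0.4329 -0.2431  0.2757] [[-1.0, 0.027, 0.001], [0.027, 1.0, 0.001], [-0.001, 0.001, -1.0]] [-0.74  0.57  1.87  0.    0.71 -2.28]
heel_slide wrist 0.6 [322. 227.  80.  88.] med [ 0.429 -0.242  0.047] ztop 0.123
cam_lever wrist 0.98 [321. 244.  32.  53.] med [ 0.429 -0.242  0.107] ztop 0.124
[308 163  19  14 188] [316.8 169.6] [ 0.3978 -0.2443  0.0393] [ 0.3959 -0.2513  0.0236] [ 0.4026 -0.238   0.0419]
[321 183   1  13  13] [321. 189.] [ 0.4136 -0.2417  0.0408] [ 0.4086 -0.2418  0.0401] [ 0.4176 -0.2415  0.0424]
[ 307  226   30   45 1171] [321.2 249.1] [ 0.4285 -0.2422  0.1121] [ 0.4262 -0.2495  0.0781] [ 0.4319 -0.2348  0.1253]
  z 0.08 116 [0.4285 0.4309] [-0.2493 -0.2351]
  z 0.09 157 [0.428 0.431] [-0.2495 -0.2348]
  z 0.1 128 [0.4274 0.431 ] [-0.2498 -0.2355]
  z 0.11 214 [0.4264 0.4298] [-0.2497 -0.2348]
  z 0.12 505 [0.4262 0.4323] [-0.2493 -0.2349]
```

View pics/lev_cc.png

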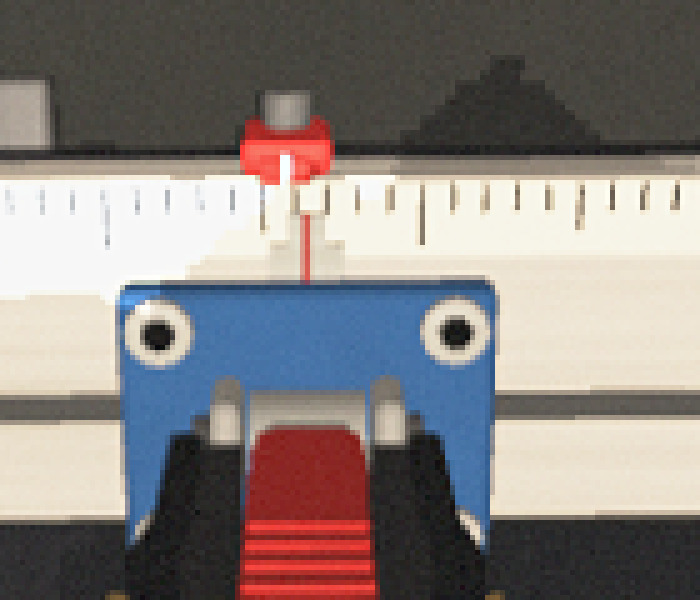

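>>> step_arm:
  rows:
    - [-0.0001,-0.0035,0,0,0,0]
    - [0,0,0,0,0,0]
    - [0,0,0,0,0,0]
    - [0,0,0,0,0,0]

```text
time: 15.02
position: [0.4328, -0.2464, 0.2757]
tool_rot: [0.013, 1.0, 0.001, 0.0]
ft_force: [3.4, 4.9, 0.2]
grip_width: 0.0155
grip_force: 30.0
```

```bash
cat > al.py <<'E'
from h import *
c=cam('wrist');im=c['pixels'].astype(int);o=get_obs();print(o['position'].round(4),o['time'])
hsv=cv2.cvtColor(c['pixels'],cv2.COLOR_BGR2HSV);m=((hsv[...,0]<8)|(hsv[...,0]>172))&(hsv[...,1]>90)&(hsv[...,2]>60)
n,lab,st,ce=cv2.connectedComponentsWithStats(m.astype(np.uint8))
for i in range(1,n):
    if st[i,4]>4: print(st[i],ce[i].round(1))
import sys
r0,r1,c0,c1=map(int,sys.argv[1:5])
for v in range(r0,r1): print(v,'min',im[v,c0:c1].min(1),'R-G',(im[v,c0:c1,2]-im[v,c0:c1,1]))
E
python3 al.py 168 192 310 328
```

```text
[ 0.4328 -0.2464  0.2757] 15.075
[312 163  19  14 196] [320.9 169.7]
[320 183   2  13  24] [320.5 189.3]
[ 307  225   30   46 1206] [321.2 249.1]
168 min [64 51 38 64 65 68 69 69 67 70 71 67 67 71 71 67 70 75] R-G [  4  -7  94 187 180 177 176 176 177 176 177 179 176 175 174 176 175 169]
169 min [ 50  41  46  80  96 100  97  92  95  96  98  96  95 100  99 100 101  98] R-G [ -2  -9 143 162 141 135 138 141 139 140 137 137 137 135 134 134 133 133]
170 min [ 27  20  38  89  99 101 100 101 100  99  77 123  88  96 106 104 101 102] R-G [  4  -8 157 156 132 131 128 132 131 129 156 118 149 136 125 128 128 129]
171 min [ 70  71  52  82  95  93  87  75  76  69 178 248 175  66  76  83  96  97] R-G [  3  -7 140 158 139 140 147 158 159 162  65  -7  60 168 158 149 136 136]
172 min [136 141  77  78  83  85  73  74  73  64 222 248 165  44  56  65  78  85] R-G [ 10   0 127 163 152 149 163 161 164 171  25  -7  62 176 168 169 158 147]
173 min [149 153  95  69  77  78  74  89  84  79 229 248 135  51  62  66  62  83] R-G [ 10   5  99 175 162 159 163 144 148 152  19  -7  83 178 172 165 176 156]
174 min [144
[... 2059 characters left out ...]
  1   1   0   2   6   8   1  64 122  12   6   9   3   1   1]
188 min [236 236 236 226 194 186 187 178 199 212 146  84 196 206 206 199 199 199] R-G [  2   2   1   4  11  11  13  13   7   3  61 122  11   6   7  11  12  11]
189 min [234 235 236 223 187 176 180 184 200 207 141  81 194 204 202 190 185 185] R-G [  2   2   1   5  10  15  12  10   7   1  64 122  12   6   9   7  11  12]
190 min [235 235 237 224 202 195 197 195 201 200 140  79 190 200 200 198 198 196] R-G [  1   1   1   4  10   9  10   7   7   3  66 121  15   5   7   9   8   9]
191 min [226 226 222 214 198 197 198 199 197 199 138  79 190 197 195 195 196 194] R-G [  5   4   6  10   9   9   9   7   8   3  64 122  16   6   7   7   8   8]
```

>>> step_arm:
  rows:
    - [0.0055,-0.0001,0.0003,0,0,0]
    - [0.0054,-0.0002,0.0003,0,0,0]
    - [0.0104,-0.0003,-0.0013,0,0,0]
    - [0.0101,-0.0003,-0.0031,0,0,0]
    - [0.0094,-0.0003,-0.0048,0,0,0]
    - [0,0,0,0,0,0]
    - [0,0,0,0,0,0]

```text
time: 15.95
position: [0.4725, -0.2467, 0.2669]
tool_rot: [0.013, 1.0, 0.002, -0.002]
ft_force: [-0.9, 6.6, 4.5]
grip_width: 0.0154
grip_force: 30.0
```

```bash
python3 lev.py d
```

```text
[ 0.4725 -0.2467  0.2669] [[-1.0, 0.026, -0.005], [0.026, 1.0, 0.005], [0.005, 0.005, -1.0]] [-0.69  0.61  1.78  0.    0.76 -2.24]
heel_slide wrist 0.95 [321. 202.  87. 136.] med [ 0.444 -0.245  0.049] ztop 0.109
cam_lever wrist 0.92 [323. 223.  32.  99.] med [ 0.455 -0.245  0.09 ] ztop 0.113
[309 116  21  11 179] [319.1 120.8] [ 0.3993 -0.2446  0.0397] [ 0.3959 -0.2511  0.026 ] [ 0.4027 -0.2374  0.0419]
[320 133   2  16  31] [320.5 140.7] [ 0.4132 -0.2437  0.0409] [ 0.4082 -0.2444  0.04  ] [ 0.4182 -0.2434  0.0419]
[ 307  198   30   73 1903] [321.2 234.8] [ 0.4601 -0.2449  0.0977] [ 0.4458 -0.2522  0.0769] [ 0.471  -0.2377  0.1151]
  z 0.08 365 [0.445  0.4524] [-0.2522 -0.2373]
  z 0.09 447 [0.4513 0.4593] [-0.2522 -0.2374]
  z 0.1 501 [0.4579 0.4656] [-0.2526 -0.238 ]
  z 0.11 520 [0.4647 0.4714] [-0.2525 -0.2382]
  z 0.12 49 [0.4672 0.4714] [-0.2515 -0.2378]
```

>>> step_arm:
  rows:
    - [0,-0.0013,0,0,0,0]
    - [0,0,0,0,0,0]
    - [0,0,0,0,0,0]

```text
time: 16.48
position: [0.4724, -0.248, 0.2669]
tool_rot: [0.013, 1.0, 0.002, -0.002]
ft_force: [-0.2, 7.2, 4.3]
grip_width: 0.0156
grip_force: 30.0
```

```bash
python3 al.py 121 140 312 328 | awk '/^1(24|25|26|36|38)|\[ *3/'
```

```text
[311 116  21  11 188] [321.  120.9]
[320 134   2  16  32] [320.5 141.5]
[ 307  198   30   73 1924] [321.1 235. ]
124 min [ 38  43  44  34  60  66  59  56 203 234 136  62  65  72  47  48] R-G [157 178 174 142 159 155 160 166  30 -15  96 158 153 147 168 170]
125 min [ 61  49  43  35  56  61  59  53 199 234 136  53  64  67  46  46] R-G [ 73  98 103  87 162 162 162 168  33 -15  98 165 161 155 158 109]
126 min [160 160 161 102  58  50  46  35 171 232 125  32  39  42  76 155] R-G [ 13   9   9   9 143 174 174 183  48 -12  85 174 168 171 108  19]
136 min [233 235 236 215 150 211 223 227 104 113 215 220 221 176 231 234] R-G [ -2  -3  -3  -2   1   0  -1  -7 108  96   1  -1   0  12  -3  -3]
138 min [233 233 236 228 192 217 223 229 106 120 220 224 224 178 231 233] R-G [ -3  -4  -3  -5  -3  -1  -4 -10 105  96  -1  -4  -3  12  -2  -4]
```

>>> step_arm:
  rows:
    - [0.0084,-0.0003,-0.0063,0,0,0]
    - [0.0072,-0.0002,-0.0077,0,0,0]
    - [0.0057,-0.0002,-0.0088,0,0,0]
    - [0.0041,-0.0001,-0.0097,0,0,0]
    - [0,0,0,0,0,0]

```text
time: 17.15
position: [0.4992, -0.2494, 0.2344]
tool_rot: [0.013, 1.0, 0.001, -0.0]
ft_force: [3.0, 6.2, 3.8]
grip_width: 0.0155
grip_force: 30.0
```

>>> step_arm:
  rows:
    - [0.0016,0,-0.0061,0,0,0]
    - [0.001,0,-0.0055,0,0,0]
    - [0,0,0,0,0,0]
    - [0,0,0,0,0,0]

```text
time: 17.65
position: [0.5019, -0.2496, 0.2234]
tool_rot: [0.013, 1.0, 0.001, 0.0]
ft_force: [2.8, 6.4, 4.0]
grip_width: 0.0152
grip_force: 30.0
```

```bash
python3 lev.py e; python3 al.py 60 110 312 328 | head -12
```

```text
[ 0.5019 -0.2496  0.2234] [[-1.0, 0.026, 0.0], [0.026, 1.0, 0.001], [-0.0, 0.001, -1.0]] [-0.66  0.71  1.73  0.    0.7  -2.21]
heel_slide wrist 0.95 [324. 177. 116. 187.] med [ 0.445 -0.248  0.049] ztop 0.069
cam_lever wrist 0.95 [320. 199.  40. 141.] med [ 0.463 -0.248  0.064] ztop 0.07
[311  61  27  14 321] [324.   67.1] [ 0.3997 -0.2447  0.0399] [ 0.3966 -0.2511  0.0367] [ 0.4032 -0.2381  0.0421]
  z 0.04 313 [0.3967 0.4031] [-0.2511 -0.2383]
[320  84   2  21  42] [320.5  94. ] [ 0.4132 -0.2469  0.041 ] [ 0.4083 -0.2473  0.0402] [ 0.4183 -0.2465  0.0423]
[ 306  191   31   80 2366] [321.3 229.9] [ 0.4808 -0.2482  0.0673] [ 0.4617 -0.2557  0.0636] [ 0.5017 -0.2409  0.0709]
  z 0.06 245 [0.461  0.4819] [-0.2559 -0.2403]
  z 0.07 2094 [0.4636 0.5018] [-0.2556 -0.2413]
  z 0.12 10 [0.4682 0.4693] [-0.2498 -0.2451]
[ 0.5019 -0.2496  0.2234] 17.85
[311  61  27  14 323] [324.   67.1]
[320  84   2  21  42] [320.5  94. ]
[ 306  191   31   80 2380] [321.3 230.1]
60 min [ 33  37  34  29  27  45  57  73  79  85 102 109 111 101  92  82] R-G [ -1  -5 -12 -12 -15 -11 -14  -8  -8 -10  -6  -9  -6  
[... 264 characters left out ...]
]
63 min [46 60 72 64 69 69 70 69 68 70 62 61 61 67 68 67] R-G [166 162 150 149 149 146 147 147 151 148 152 155 156 151 152 149]
64 min [ 50  63  71  73  70  70  68  71  69  68  60 141 198 160  66  63] R-G [165 157 145 149 148 148 148 148 148 149 153  69  19  48 103 149]
65 min [ 51  63  65  66  65  67  66  70  72  70  58 191 231 172  69  66] R-G [163 158 150 148 150 149 150 150 149 147 156  29 -15  39 104 149]
66 min [ 48  62  66  69  63  67  55  52  51  49  42 189 230 173  67  47] R-G [161 161 155 150 153 152 134 122 127 125 134  26 -13  39  79 124]
67 min [ 43  61  61  62  62  56  52  56  52  47  44 194 231 178  80  50] R-G [166 163 156 156 155 159 165 167 168 173 175  37 -11  52 147 173]
```

>>> step_arm:
  rows:
    - [0,0.0015,0.001,0,0,0]
    - [0,0.0005,0,0,0,0]
    - [0,0,-0.003,0,0,0]
    - [0,0,-0.0025,0,0,0]
    - [0,0,0,0,0,0]
    - [0,0,0,0,0,0]

```text
time: 18.6
position: [0.5022, -0.2488, 0.2192]
tool_rot: [0.013, 1.0, -0.0, 0.001]
ft_force: [3.4, 4.2, 5.8]
grip_width: 0.0157
grip_force: 30.0
```

```bash
cat > ang.py <<'E'
from h import *
c=cam('wrist');hsv=cv2.cvtColor(c['pixels'],cv2.COLOR_BGR2HSV);m=((hsv[...,0]<8)|(hsv[...,0]>172))&(hsv[...,1]>110)&(hsv[...,2]>60)
n,lab,st,ce=cv2.connectedComponentsWithStats(m.astype(np.uint8));i=1+st[1:,4].argmax()
v,u=np.nonzero(lab==i);p=pts(c,u,v);p=p[p[:,2]<.09]
for x in np.arange(.455,.515,.005):
    s=p[abs(p[:,0]-x)<.0025]
    if len(s)>10: print(x.round(3),np.median(s[:,2]).round(4),len(s))
E
python3 ang.py; python3 al.py 64 67 312 328
```

```text
0.46 0.0625 69
0.465 0.0639 312
0.47 0.0642 290
0.475 0.0645 286
0.48 0.0647 284
0.485 0.0649 269
0.49 0.0653 260
0.495 0.0659 264
0.5 0.0663 239
0.505 0.0656 47
[ 0.5022 -0.2488  0.2192] 18.7
[310  58  27  15 339] [322.9  64.9]
[320  82   2  22  44] [320.5  92.5]
[ 306  193   31   78 2353] [321.1 231. ]
64 min [ 58  65  64  64  46  46  47  42  34  34 226 232 172  60  40  44] R-G [157 151 151 154 144 151 157 148 151 168  -8 -12  37  83 162 166]
65 min [ 56  62  65  53  56  60  61  61  63  52 229 231 180  82  64  68] R-G [159 155 155 140 157 159 153 157 157 167  -7 -12  49 139 154 152]
66 min [ 58  59  63  44  57  73  77  73  74  62 199 228 183  90  66  68] R-G [157 157 152 143 159 145 140 141 145 153   8 -13  44 129 148 148]
```

>>> step_arm:
  rows:
    - [0,0.0005,-0.002,0,0,0]
    - [0,0,-0.0015,0,0,0]
    - [0,0,0,0,0,0]
    - [0,0,0,0,0,0]
    - [0,0,0,0,0,0]
    - [0,0,0,0,0,0]

```text
time: 19.45
position: [0.5024, -0.2484, 0.2158]
tool_rot: [0.013, 1.0, -0.001, 0.001]
ft_force: [3.1, 4.5, 5.0]
grip_width: 0.0154
grip_force: 30.0
```

```bash
python3 ang.py; python3 al.py 62 66 312 328;python3 -c "
from h import *
o=get_obs();print(o['ft_force'],o['grip_force'],o['joint_velocities'].round(4))
import sys
sys.argv=['','z']
c=cam('wrist');cv2.imwrite('pics/fin.png',c['pixels'])"
```

```text
0.46 0.0613 51
0.465 0.0625 328
0.47 0.0629 285
0.475 0.0629 283
0.48 0.0629 281
0.485 0.0628 266
0.49 0.0629 259
0.495 0.0632 275
0.5 0.0633 247
0.505 0.0636 22
[ 0.5023 -0.2484  0.2158] 19.55
[309  57  28  15 363] [322.5  63.6]
[319  81   3  23  48] [320.4  91.8]
[ 305  194   33   77 2328] [321.1 231.6]
62 min [ 68  63  69  61  67  67  66  68  60 139 225 233 116  58  69  69] R-G [149 152 149 151 149 147 147 150 152  71 -10 -14  64 151 147 146]
63 min [ 63  61  63  60  45  44  45  45  42 129 228 230 115  39  45  47] R-G [153 154 152 155 169 171 171 173 179  96  -6 -15 110 177 171 172]
64 min [ 64  65  55  53  69  72  73  71  59 151 229 228 129  64  73  74] R-G [154 155 136 162 146 142 142 144 153  76  -6 -15  98 152 145 140]
65 min [ 63  61  52  51  72  72  73  66  67 153 229 228 130  63  73  69] R-G [157 155 139 167 147 143 141 147 151  74  -6 -14  97 151 145 146]
[2.76243691 3.53667555 5.78869863] 30.00088233500719 [ 0.0012 -0.0016 -0.0009 -0.0012  0.0002  0.0014]
```

View pics/fin.png

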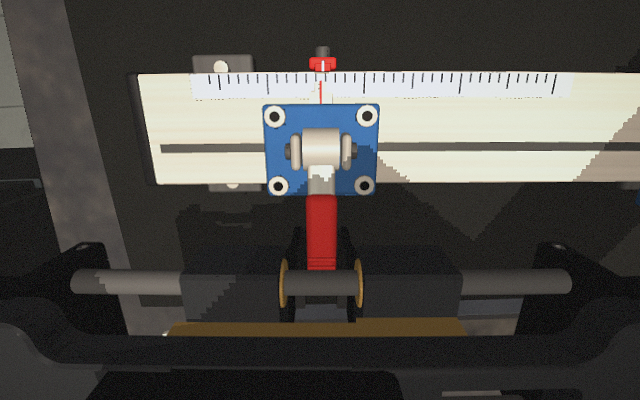

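The lever lies flat and closed (slope about 0.01 rad). The index line, at column 320.4, is about 1 mm from the rider's line at 322.5. The grip still holds at 30 N.

```bash
python3 -c "
from rig import hand_in
print(hand_in())"
```

```text
the job is handed in; nothing more can be done
None
```

The job is handed in at about 20 s of the 64 s; no verdict came back. The gauge sits flat in its cut-out, and the slide is locked about 1 mm from the rider's line, with the closed lever still held at 30 N.

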